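# Switch the diverter valve to the beaker outlet

## Task

Switch the small two-way diverter valve so that it feeds the outlet over the open glass beaker, not the one over the capped bottle. Turn its pointer knob the shorter way round until it points to that outlet, then, bearing down only lightly (never forcing the index key with more than about 25 N), feel to either side for the slot and push the knob fully home into it, and let go. Leave the beaker, the bottle and the things standing beside the valve where they are.

Things in the scene. Friction and masses are not known exactly. Their poses are not given: they have to be found in the camera images.
- valve: diverter valve, fixed to the bench: white round housing 82 mm in diameter (foot 100 mm), 80 mm high, black bar knob on top. Origin at the centre of its underside, on the knob's upright axis. Steel outlet tubes (7 mm thick, 71 mm above the bench, reaching 98 mm from the axis) leave along its +y and its -y; a short inlet stub faces +x
- knob_grip (a point): on the knob's axis, in its grip bar, 137 mm above the bench while the knob is up. The bar is 52 mm long (point's x), 14 mm thick (y) and reaches from 17 mm below to 14 mm above this point, standing on a round skirt 63 mm in diameter, 12 mm thick. The point's +x is where the pointer nose (a wedge on one side of the skirt) points. Turns and sinks with the knob
- pointer_tip (a point): tip of the pointer nose, 40 mm from the axis, 25 mm below knob_grip; turns and sinks with the knob. A short white line on top of the bar marks the same end. A flat-ended steel index key, 6 mm wide and 8 mm long, hangs below the skirt under the nose, 23.5 mm from the axis
- knob (a joint): turn of the knob, rad, counter-clockwise from above positive. No stops; the count runs on over whole turns: 0, 2 pi, 4 pi ... point along the valve's +x, +pi/2 (plus whole turns) to its +y outlet, -pi/2 (plus whole turns) to its -y outlet. Friction 0.06 N m. It starts within 0.9 rad of the valve's +x; the longer way to either outlet passes its -x, the shorter way does not
- stem (a joint): how far the knob is pushed down, m: 0 up, 0.010 fully home; stays where it is left, sliding friction about 1.5 N. Up, it turns freely. After 2 mm the index key meets the sprung index plate, and off a slot the knob cannot go below about 6 mm; with the key over a slot it goes to 10 mm
- plate_centre (a point): top centre of the steel index plate under the knob; 3 N make it give, 2 N more per mm, hard after 4 mm. It has two slots 9 mm wide, one per outlet, both off the outlets' directions by the same unmeasured angle, up to 0.3 rad either way. If pressed down 2 to 3 mm, it springs up round the key as the key comes over a slot: the push falls, the knob turns only stiffly (0.3 N m)
- beaker_mid (a point): middle (half-way up) of an empty open glass beaker 44 mm in diameter and 58 mm high, standing loose under one of the two outlets: this outlet is wanted
- bottle_mid (a point): middle (half-way up) of a small capped bottle 40 mm in diameter and 62 mm high, standing loose under the other outlet
- tape_roll: a roll of label tape, 55 mm in diameter and 19 mm high, lying loose in front of the valve to its left; a bystander. Origin at the centre of its underside
- vial: a second small capped bottle, 40 mm in diameter and 62 mm high, standing loose in front of the valve to its right, under no outlet; a bystander. Origin at the centre of its underside

How it is judged:
By the outcome, as a careful person would: the job done as asked, in the order asked, and still so for the second after the job is handed in, with the robot touching nothing.
It also fails if it takes over 58 s, if anything falls off the work surface, if the arm or the gripper's body presses on something with over 40 N, if the wrist force passes 120 N, or if a joint passes its speed limit or range.

## Robot

A 7-joint arm with a two-finger parallel gripper is mounted at the origin on a cart in front of the work surface, level with it; the furniture and walls round the work are solid. World frame = base frame: x ahead of the robot, y to its left, z up, the work surface at z = 0. Lengths are in m, angles in rad, forces in N, time in s.
With the tool pointing down it reaches from about 0.425 to 0.875 m from the base axis. Payload 4.7 kg.
Tool frame: the origin (TCP) lies where the fingers leave the gripper's body, on its centre line; the fingertips stand 70 mm ahead of it and the grasp point (between the pads) lies 51 mm ahead of it; z points along the fingers, y is the line along which they close (so a half turn about z gives the same grasp; the last joint's range is limited). The gripper opens to 87 mm and grips with 3 to 60 N. Pads are 19 mm wide; open, the fingers measure 117 mm over their backs; the gripper's body (75 mm by 190 mm) begins 51 mm behind the grasp point.
Start: joints at [1.12, 0.321, -0.07, 1.45, 0.023, 1.371, -0.057], TCP at [0.291, -0.581, 0.292] pointing down, gripper open.
Joint ranges: [-2.86, 2.86], [-0.3, 2.09], [-1.38, 1.24], [0.06, 2.45], [-1.56, 4.7], [0.09, 2.05], [-2.69, 2.69]. Speed limits (rad/s): [2.57, 2.57, 3.14, 3.14, 3.14, 3.14, 3.14].

## Interface

Orientations are given as a rotation vector (axis times angle).
In Python, from bench import get_state, get_image, get_calibration, close_job gives the robot as it stands.
- The arm moves only by the tool send_rows, never from a script. Its argument "rows" is a list of rows, each an object of numbers: "hand": the finger opening in mm, from 0 to 87; "x", "y", "z": the shift along the world's x, y, z in mm; "roll": the turn about the world's z in degrees. A call has 1 to 10 rows; each row shifts and turns the commanded pose from where the row before left it; what a row does not reach is not made up. A row lasts 1/10 s, in which the tool goes at most 50 mm and 8.59 degrees, less where a joint would pass 70% of its speed; a pose out of reach is approached as far as the arm can. A call is refused whole if a number of a shift passes 50 or a number of a turn 8.59, either way. A call with a gripper value outside its range is refused whole. The fingers move at their own pace and stop on an object; "force" is the grip in N (left out, the last holds). Time passes only in rows, so rows that do not move let the fingers close. It gives the time, the measured TCP pose, the force, the opening and the grip force at its end, in the units of the state.
- get_state(): the state, without advancing time (a new reading comes with each control period).
- get_image(name): name is "side" or "top" or "wrist"; returns the picture (400x640x3 uint8, blue, green, red); there is no depth.
- get_calibration(name): a dict with "mtx" (3x3 intrinsics, pixels), "D" ([k1, k2, p1, p2, k3] as OpenCV has them; the pictures are not rectified), "world_from_camera" (4x4, takes a point from camera to world coordinates). Camera axes: x right, y down, z forward; pixel columns grow to the right and rows downward; lengths in m; the calibration is good to about 2 mm. A picture is of the moment at which its call begins: read the wrist's pose just before it. get_calibration takes no time and is no camera call; for the wrist camera it gives the pose at the moment of the call.
- close_job(): hands the job in; it is judged then, once.
The state is a dict: "time": time; "joint_positions": joint angles; "qd": joint speeds; "joint_torque": joint torques, N m; "position": TCP position; "tool_rot": TCP orientation; "ft_force": force on the tool from outside, world axes, zero at the start; "torque": the same for the moment, N m; "grip_width": opening from 0.0 (shut) to 1.0 (fully open); "grip_force": force on a finger pad.
Only numpy, scipy, OpenCV 4.12 (cv2) and the standard library are available. Lean on these libraries where they do the work, as an engineer would, in place of code of your own. Each camera call takes 0.05 s, during which the arm holds its last target. There are 200 camera calls.

## Working session

There is one attempt and no reset: what is moved stays moved. The work goes in short steps, Python scripts to look and compute and a tool call to move; the robot and the scene stay as the last step left them, time stands still between calls to the robot, and variables do not carry over. Pictures are saved under pics/ and viewed, at most 10 in all, crops included, and the job is handed in when it is done.

Besides the shell and the picture viewer there is one more tool, called after "Emit:" as name(argument=value, ...) on one line, values as JSON. send_rows: Moves the arm, as the interface text tells. Its arguments: {"type":"object","properties":{"rows":{"type":"array","items":{"type":"object","properties":{"hand":{"type":"number"},"x":{"type":"number"},"y":{"type":"number"},"z":{"type":"number"},"roll":{"type":"number"}}}},"force":{"type":"number"}},"required":["rows"]}

```bash
mkdir -p pics
cat > h.py <<'E'
import numpy as np, cv2
from bench import *
def ray(name,uv,z,c=None):
    c=c or get_calibration(name)
    K=np.array(c["mtx"]);D=np.array(c["D"]);T=np.array(c["world_from_camera"])
    p=cv2.undistortPoints(np.array(uv,float).reshape(-1,1,2),K,D).reshape(-1,2)
    d=np.c_[p,np.ones(len(p))]@T[:3,:3].T; o=T[:3,3]
    return o+d*((z-o[2])/d[:,2])[:,None]
def proj(name,P,c=None):
    c=c or get_calibration(name)
    T=np.linalg.inv(np.array(c["world_from_camera"]))
    return cv2.projectPoints(np.array(P,float).reshape(-1,1,3),cv2.Rodrigues(T[:3,:3])[0],T[:3,3],np.array(c["mtx"]),np.array(c["D"]))[0].reshape(-1,2)
E
python3 - <<'E'
from h import *
for n in("top","side"):
    cv2.imwrite(f"pics/{n}0.png",get_image(n)); print(n,np.round(get_calibration(n)["world_from_camera"],3).tolist())
s=get_state(); print(s)
E
```

```text
top [[0.154, -0.957, 0.248, 0.308], [-0.988, -0.151, 0.03, 0.165], [0.009, -0.249, -0.968, 0.944], [0.0, 0.0, 0.0, 1.0]]
side [[0.995, -0.045, 0.091, 0.417], [-0.1, -0.629, 0.771, -0.453], [0.022, -0.776, -0.631, 0.657], [0.0, 0.0, 0.0, 1.0]]
{'time': 0.1, 'joint_positions': array([ 1.12005605,  0.32172752, -0.07009025,  1.45157296,  0.02259682,
        1.3708049 , -0.05689169]), 'qd': array([ 0.00157101, -0.00135831, -0.00082718, -0.00220264, -0.00028813,
       -0.00117871, -0.00061267]), 'joint_torque': array([-1.53230934e-05, -4.92569518e+01, -4.05432070e-01, -3.13398242e+01,
       -6.41608355e-02,  3.94974451e-02,  9.80942559e-05]), 'position': array([ 0.29117448, -0.58070168,  0.29127468]), 'tool_rot': array([-3.05549405e+00, -7.23294701e-01,  7.60943868e-04]), 'ft_force': array([-0.81403802, -0.54465595, -0.85565164]), 'torque': array([ 0.02958355, -0.02617276,  0.02786944]), 'grip_force': 0.0, 'grip_width': 0.9949332390364886}
```

View pics/top0.png

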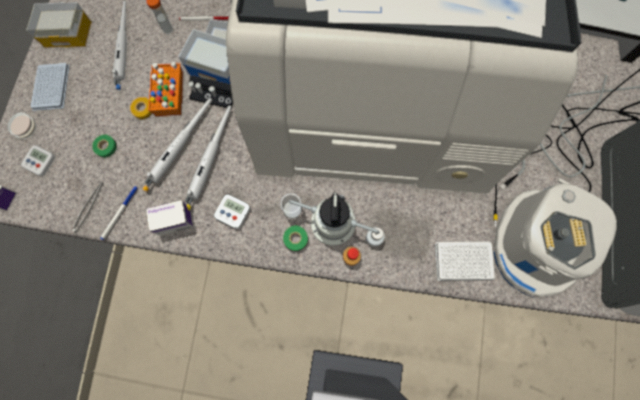

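View pics/side0.png

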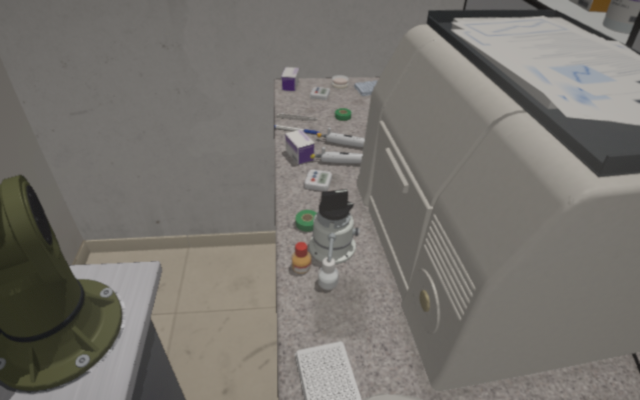

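The valve is at about (335,215) in the top view. The beaker is on its left (291,205), towards +y, and the white bottle on its right (376,236). I'll zoom in next.

Run:
```python
from h import *
a=cv2.imread("pics/top0.png")[170:280,260:400]; b=cv2.imread("pics/side0.png")[175:300,280:380]
a=cv2.resize(a,None,fx=3.2,fy=4,interpolation=cv2.INTER_CUBIC);a=cv2.resize(cv2.imread("pics/top0.png")[170:280,260:400],(509,400),interpolation=2)
b=cv2.resize(b,(280,350),interpolation=2)
c=np.zeros((400,790,3),np.uint8);c[:,:509]=a;c[:350,510:790]=b;cv2.imwrite("pics/z.png",c)
# rough: positions
print("beaker rim?",ray("top",[[291,205]],.03),"bottle",ray("top",[[376,236]],.06),"knob",ray("top",[[335,212]],.14))
print("machine",ray("top",[[250,175],[420,185]],0.0))
```

```text
beaker rim? [[0.52999549 0.26727465 0.03      ]] bottle [[0.48440083 0.07634589 0.06      ]] knob [[0.50284682 0.16866504 0.14      ]]
machine [[ 0.59320017  0.37726731  0.        ]
 [ 0.63108187 -0.01603456  0.        ]]
```

View pics/z.png

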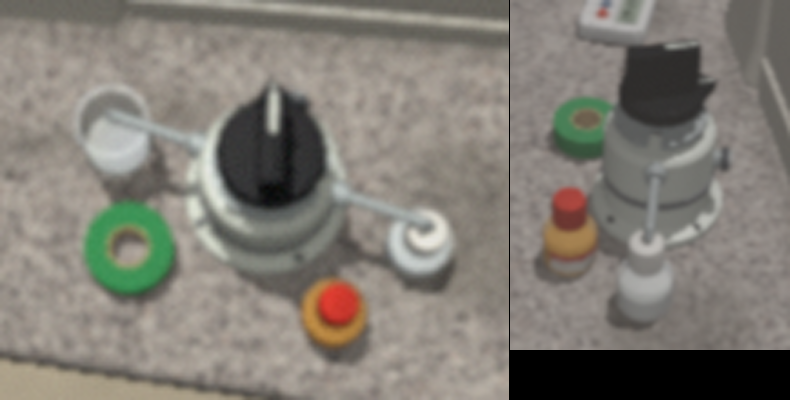

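Run:
```python
from h import *
ct,cs=get_calibration("top"),get_calibration("side")
def tri(a,b):
    A,A1=ray("top",[a],0,ct)[0],np.array(ct["world_from_camera"])[:3,3]
    B,B1=ray("side",[b],0,cs)[0],np.array(cs["world_from_camera"])[:3,3]
    u=A1-A;v=B1-B
    s=np.linalg.lstsq(np.c_[u,-v],B-A,rcond=None)[0]
    p,q=A+u*s[0],B+v*s[1]; return np.round((p+q)/2,3),np.round(np.linalg.norm(p-q),3)
print("medal",tri((459,173),(425,300)),"handle",tri((365,145),(397,168)))
f=lambda x,y:(260+x/3.636,170+y/3.636)
print("tipL,R",np.round(ray("top",[f(108,116),f(425,222)],.071),3).tolist())
print("line,bar end",np.round(ray("top",[f(273,90),f(273,130),f(268,190)],.151),3).tolist())
print("nose",np.round(ray("top",[f(273,83)],.112),3).tolist(), "stub",ray("top",[f(298,100)],.06))
print("foot edges", np.round(ray("top",[f(188,190),f(348,190),f(265,264)],0.005),3).tolist())
print("tape,vialtop", ray("top",[f(129,248)],.019),ray("top",[f(338,303)],.062))
```

```text
medal (array([ 0.627, -0.07 ,  0.122]), np.float64(0.002)) handle (array([0.613, 0.133, 0.229]), np.float64(0.003))
tipL,R [[0.526, 0.267, 0.071], [0.493, 0.077, 0.071]]
line,bar end [[0.534, 0.174, 0.151], [0.512, 0.17, 0.151], [0.48, 0.168, 0.151]]
nose [[0.549, 0.175, 0.112]] stub [[0.55608806 0.15904448 0.06      ]]
foot edges [[0.504, 0.217, 0.005], [0.519, 0.12, 0.005], [0.466, 0.164, 0.005]]
tape,vialtop [[0.46033685 0.24585981 0.019     ]] [[0.44047993 0.11921582 0.062     ]]
```

Everything fits. The valve axis is at (0.510,0.172) with yaw about −10°, the outlet tips are 193 mm apart, and the beaker is on +y. The pointer is about 16° CCW of the valve's +x, so I need to turn CCW. The machine's face is about 100 mm behind the axis, so the long gripper body must stay roughly parallel to it. I'll go up and over.

Emit:
send_rows(rows=[{"z": 50}, {"z": 50}, {"z": 50}, {"x": 11, "y": 45, "roll": 8.5}, {"x": 11, "y": 45, "roll": 8.5}, {"x": 11, "y": 45, "roll": 8.5}, {"x": 11, "y": 45, "roll": 8.5}, {"x": 11, "y": 45, "roll": 8.5}, {"x": 11, "y": 45, "roll": 8.5}, {"x": 11, "y": 45, "roll": 8.5}])

```text
schema error: expected keys hand, x, y, z, roll
```

Emit:
send_rows(rows=[{"x": 11, "y": 45, "roll": 8.5}, {"x": 11, "y": 45, "roll": 8.5}, {"x": 11, "y": 45, "roll": 8.5}, {"x": 11, "y": 45, "roll": 8.5}, {"x": 11, "y": 45, "roll": 8.5}, {"x": 11, "y": 45, "roll": 8.5}, {"x": 11, "y": 45, "roll": 8.5}, {"x": 5, "y": 45, "roll": 8.5}, {"y": 20, "roll": 8}, {"roll": 8}])

```text
schema error: expected keys hand, x, y, z, roll
```

Run:
```python
from h import *
s=get_state();c=get_calibration("wrist");print(s["time"],s["position"],s["tool_rot"],s["joint_positions"].round(2))
print(np.round(c["world_from_camera"],3).tolist())
cv2.imwrite("pics/w1.png",get_image("wrist"))
print(proj("wrist",[[.51,.172,.151],[.526,.267,.071],[.493,.077,.071]],c))
```

```text
0.1 [ 0.29117448 -0.58070168  0.29127468] [-3.05549405e+00 -7.23294701e-01  7.60943868e-04] [ 1.12  0.32 -0.07  1.45  0.02  1.37 -0.06]
[[0.448, -0.86, -0.245, 0.358], [-0.894, -0.432, -0.12, -0.548], [-0.003, 0.273, -0.962, 0.384], [0.0, 0.0, 0.0, 1.0]]
[[5656.40036299 4896.78273943]
 [1483.7756741  1242.60255284]
 [ 123.09142295   17.12220211]]
```

View pics/w1.png

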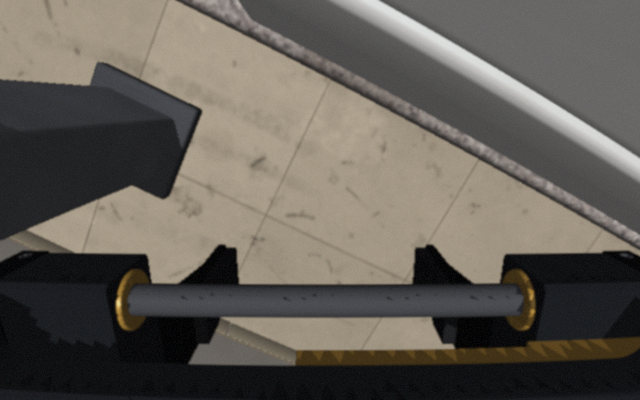

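All row keys are required, and the wrist view shows only the floor and the fingers. I'll resend with full rows.

Emit:
send_rows(rows=[{"hand": 87, "x": 0, "y": 0, "z": 50, "roll": 0}, {"hand": 87, "x": 0, "y": 0, "z": 50, "roll": 0}, {"hand": 87, "x": 0, "y": 0, "z": 50, "roll": 0}, {"hand": 87, "x": 11, "y": 45, "z": 0, "roll": 8.5}, {"hand": 87, "x": 11, "y": 45, "z": 0, "roll": 8.5}, {"hand": 87, "x": 11, "y": 45, "z": 0, "roll": 8.5}, {"hand": 87, "x": 11, "y": 45, "z": 0, "roll": 8.5}, {"hand": 87, "x": 11, "y": 45, "z": 0, "roll": 8.5}, {"hand": 87, "x": 11, "y": 45, "z": 0, "roll": 8.5}, {"hand": 87, "x": 11, "y": 45, "z": 0, "roll": 8.5}], force=40)

```text
time: 1.15
position: [0.3684, -0.264, 0.4421]
tool_rot: [2.289, 2.152, -0.0]
ft_force: [0.8, -0.1, -0.7]
grip_width: 1.001
grip_force: 0.0
```

Emit:
send_rows(rows=[{"hand": 87, "x": 11, "y": 45, "z": 0, "roll": 8.5}, {"hand": 87, "x": 11, "y": 45, "z": 0, "roll": 8.5}, {"hand": 87, "x": 11, "y": 45, "z": 0, "roll": 8.5}, {"hand": 87, "x": 11, "y": 45, "z": 0, "roll": 8.5}, {"hand": 87, "x": 11, "y": 45, "z": 0, "roll": 8.5}, {"hand": 87, "x": 11, "y": 45, "z": 0, "roll": 8.5}, {"hand": 87, "x": 11, "y": 45, "z": 0, "roll": 8.5}, {"hand": 87, "x": 5, "y": 45, "z": 0, "roll": 8.5}, {"hand": 87, "x": 0, "y": 20, "z": 0, "roll": 8}, {"hand": 87, "x": 0, "y": 0, "z": 0, "roll": 8}])

```text
time: 2.15
position: [0.4495, 0.1184, 0.4423]
tool_rot: [-0.249, -3.132, -0.002]
ft_force: [-0.4, -0.2, 0.9]
grip_width: 1.002
grip_force: 0.0
```

Run:
```python
from h import *
s=get_state();c=get_calibration("wrist");print(s["time"],s["position"],s["tool_rot"],s["ft_force"],s["joint_positions"].round(2))
print(np.round(c["world_from_camera"],3).tolist())
print(proj("wrist",[[.51,.172,.151],[.526,.267,.071],[.493,.077,.071]],c))
```

```text
2.15 [0.44951487 0.11838933 0.4422715 ] [-2.49052900e-01 -3.13158800e+00 -1.75928714e-03] [-0.42858095 -0.24413016  0.92008445] [ 0.49 -0.11 -0.72  1.6  -0.07  1.62  1.18]
[[0.158, 0.95, 0.269, 0.375], [0.987, -0.153, -0.041, 0.13], [0.002, 0.272, -0.962, 0.535], [0.0, 0.0, 0.0, 1.0]]
[[380.71859011 223.91106975]
 [442.69439335 205.84958625]
 [299.9281168  204.09454372]]
```

Emit:
send_rows(rows=[{"hand": 87, "x": 10, "y": 27, "z": -20, "roll": 7.5}, {"hand": 87, "x": 10, "y": 27, "z": -40, "roll": 7.5}, {"hand": 87, "x": 0, "y": 0, "z": -30, "roll": 0}, {"hand": 87, "x": 0, "y": 0, "z": 0, "roll": 0}])

```text
time: 2.55
position: [0.4682, 0.1677, 0.3482]
tool_rot: [0.143, -3.13, 0.002]
ft_force: [-0.2, -0.1, -0.2]
grip_width: 0.998
grip_force: 0.0
```

Run:
```python
from h import *
import json
s=get_state();c=get_calibration("wrist");print(s["time"],s["position"],s["tool_rot"])
json.dump({k:np.array(v).tolist() for k,v in c.items()},open("w2.json","w"))
cv2.imwrite("pics/w2.png",get_image("wrist"))
print(proj("wrist",[[.51,.172,.151],[.526,.267,.071],[.493,.077,.071]],c))
```

```text
2.55 [0.46823889 0.16774285 0.34819052] [ 1.42939408e-01 -3.13027814e+00  1.54308115e-03]
[[326.34155547 249.54310834]
 [410.32286741 243.09811448]
 [239.04496154 199.05693037]]
```

View pics/w2.png

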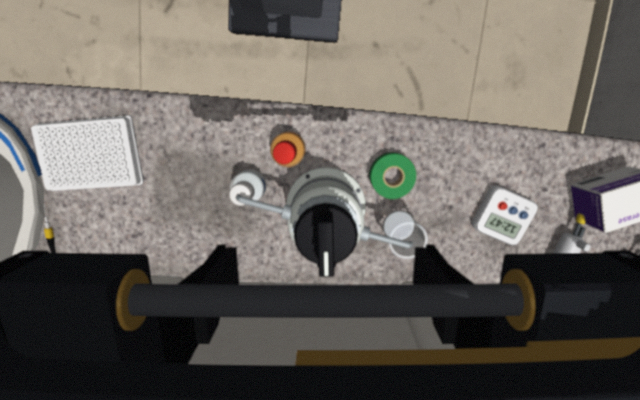

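The view shows the knob's black skirt at about (325,232), the white line at (326,252–273), and the tube tips near (240,195) on the bottle side and (412,244) over the beaker.

Run:
```python
from h import *
import json
c=json.load(open("w2.json"));im=cv2.imread("pics/w2.png");g=cv2.cvtColor(im,6)
print(np.round(ray("wrist",[[238,194],[415,245]],.071,c),4).tolist())
m=np.zeros_like(g);m[195:285,285:365]=(g[195:285,285:365]<60)
n,l,st,ce=cv2.connectedComponentsWithStats(m);i=1+st[1:,4].argmax();print(st[i],ce[i])
sk=(l==i).astype(np.uint8);sk=cv2.morphologyEx(cv2.morphologyEx(sk,cv2.MORPH_CLOSE,np.ones((9,9))),cv2.MORPH_OPEN,cv2.getStructuringElement(2,(31,31)))
ct=max(cv2.findContours(sk,0,1)[0],key=len);e=cv2.fitEllipse(ct);print(e,np.round(ray("wrist",[e[0]],.117,c),4))
y,x=np.nonzero(g[244:280,315:337]>150);P=np.c_[x+315,y+244].astype(float);print(len(P),P.min(0),P.max(0))
W=ray("wrist",P,.151,c)[:,:2];u=np.linalg.svd(W-W.mean(0))[2][0];print(W.mean(0),np.degrees(np.arctan2(u[1],u[0])), W.min(0),W.max(0))
print("bar end",ray("wrist",[[324.5,207]],.151,c))
```

```text
[[0.4876, 0.0757, 0.071], [0.5278, 0.2726, 0.071]]
[ 294  203   63   73 3051] [325.23828253 233.7164864 ]
((325.2906188964844, 233.52703857421875), (60.935760498046875, 61.91455841064453), 152.083740234375) [[0.5073 0.1708 0.117 ]]
106 [315. 252.] [328. 275.]
[0.52434732 0.17163002] -4.909333104792911 [0.51231088 0.16339522] [0.53506447 0.17551017]
bar end [[0.47202463 0.16694926 0.151     ]]
```

Emit:
send_rows(rows=[{"hand": 87, "x": 20, "y": 2, "z": -25, "roll": 0.8}, {"hand": 87, "x": 20, "y": 2, "z": -35, "roll": 0}, {"hand": 60, "x": 0, "y": 0, "z": -40, "roll": 0}, {"hand": 40, "x": 0, "y": 0, "z": -30, "roll": 0}, {"hand": 40, "x": 0, "y": 0, "z": -24, "roll": 0}, {"hand": 25, "x": 0, "y": 0, "z": 0, "roll": 0}, {"hand": 25, "x": 0, "y": 0, "z": 0, "roll": 0}], force=15)

```text
time: 3.3
position: [0.5116, 0.1716, 0.2002]
tool_rot: [-0.16, 3.135, 0.0]
ft_force: [0.3, 0.2, -0.1]
grip_width: 0.63
grip_force: 0.0
```

Emit:
send_rows(rows=[{"hand": 10, "x": 0, "y": 0, "z": 0, "roll": 0}, {"hand": 10, "x": 0, "y": 0, "z": 0, "roll": 0}, {"hand": 10, "x": 0, "y": 0, "z": 0, "roll": 0}, {"hand": 10, "x": 0, "y": 0, "z": 0, "roll": 0}])

```text
time: 3.7
position: [0.5107, 0.172, 0.199]
tool_rot: [-0.162, 3.136, -0.0]
ft_force: [0.2, -0.6, 0.1]
grip_width: 0.262
grip_force: 0.0
```

Emit:
send_rows(rows=[{"hand": 8, "x": -2, "y": 0, "z": -4, "roll": 0}, {"hand": 8, "x": 0, "y": 0, "z": 0, "roll": 0}, {"hand": 8, "x": 0, "y": 0, "z": 0, "roll": 0}, {"hand": 8, "x": 0, "y": 0, "z": 0, "roll": 0}])

```text
time: 4.1
position: [0.5086, 0.1716, 0.1941]
tool_rot: [-0.162, 3.137, -0.0]
ft_force: [2.5, -0.1, -1.0]
grip_width: 0.158
grip_force: 15.0
```

Emit:
send_rows(rows=[{"hand": 8, "x": 0, "y": 0, "z": 0, "roll": 4}, {"hand": 8, "x": 0, "y": 0, "z": 0, "roll": 6}, {"hand": 8, "x": 0, "y": 0, "z": 0, "roll": 6}, {"hand": 8, "x": 0, "y": 0, "z": 0, "roll": 6}, {"hand": 8, "x": 0, "y": 0, "z": 0, "roll": 6}, {"hand": 8, "x": 0, "y": 0, "z": 0, "roll": 6}, {"hand": 8, "x": 0, "y": 0, "z": 0, "roll": 6}, {"hand": 8, "x": 0, "y": 0, "z": 0, "roll": 0}])

```text
time: 4.9
position: [0.509, 0.1709, 0.1942]
tool_rot: [-1.225, 2.893, -0.002]
ft_force: [3.7, -3.2, -3.1]
grip_width: 0.158
grip_force: 15.0
```

Emit:
send_rows(rows=[{"hand": 40, "x": 0, "y": 0, "z": 0, "roll": 0}, {"hand": 40, "x": 0, "y": 0, "z": 0, "roll": 0}, {"hand": 87, "x": 0, "y": 0, "z": 15, "roll": 0}, {"hand": 87, "x": 0, "y": 0, "z": 25, "roll": -8}, {"hand": 87, "x": 0, "y": 0, "z": 10, "roll": -8}, {"hand": 87, "x": 0, "y": 0, "z": 0, "roll": -8}, {"hand": 87, "x": 0, "y": 0, "z": 0, "roll": -8}, {"hand": 87, "x": 0, "y": 0, "z": 0, "roll": -8}, {"hand": 87, "x": 0, "y": 0, "z": 0, "roll": -8}, {"hand": 87, "x": 0, "y": 0, "z": 0, "roll": -8}])

```text
time: 5.9
position: [0.508, 0.1729, 0.2456]
tool_rot: [0.284, 3.128, 0.001]
ft_force: [-0.1, -0.1, 0.0]
grip_width: 0.963
grip_force: 0.0
```

Emit:
send_rows(rows=[{"hand": 87, "x": 0, "y": 0, "z": 0, "roll": -8}, {"hand": 87, "x": 0, "y": 0, "z": 0, "roll": -8}, {"hand": 87, "x": 0, "y": 0, "z": 0, "roll": -8}, {"hand": 87, "x": 0, "y": 0, "z": 0, "roll": -8}, {"hand": 87, "x": 0, "y": 0, "z": 0, "roll": -2}, {"hand": 87, "x": 0, "y": 0, "z": 0, "roll": 0}])

```text
time: 6.5
position: [0.5081, 0.1729, 0.2455]
tool_rot: [1.178, 2.912, 0.001]
ft_force: [1.2, -0.1, 0.2]
grip_width: 0.995
grip_force: 0.0
```

Run:
```python
from h import *
s=get_state();c=get_calibration("top");print(s["time"],s["position"],s["tool_rot"])
w=get_calibration("wrist");print(proj("wrist",[[.508,.172,.151]],w))
i=get_image("wrist");cv2.imwrite("pics/w3.png",i)
```

```text
6.5 [0.5080652  0.17289554 0.24548157] [1.17752489e+00 2.91215023e+00 1.38204867e-03]
[[325.07403017 247.06245249]]
```

View pics/w3.png

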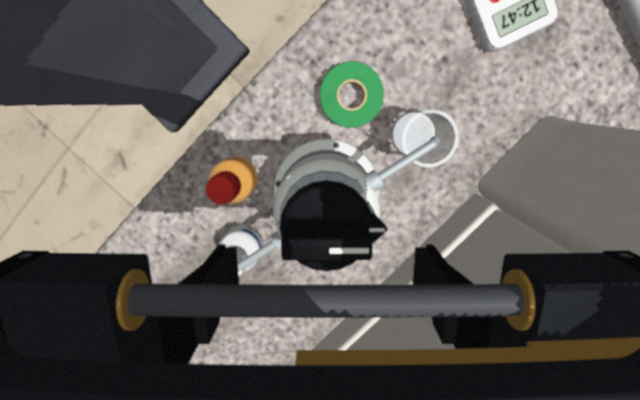

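The bar now lies along the closing line, with its nose towards image right (385,231). The beaker tube tip is at (437,143). Next I'll descend and grip the bar end to end.

Emit:
send_rows(rows=[{"hand": 80, "x": 0, "y": -1, "z": -25, "roll": 0}, {"hand": 70, "x": 0, "y": 0, "z": -26, "roll": 0}, {"hand": 60, "x": 0, "y": 0, "z": 0, "roll": 0}, {"hand": 46, "x": 0, "y": 0, "z": 0, "roll": 0}, {"hand": 46, "x": 0, "y": 0, "z": 0, "roll": 0}, {"hand": 46, "x": 0, "y": 0, "z": 0, "roll": 0}, {"hand": 46, "x": 0, "y": 0, "z": 0, "roll": 0}, {"hand": 46, "x": 0, "y": 0, "z": 0, "roll": 0}], force=20)

```text
time: 7.35
position: [0.5094, 0.1718, 0.1945]
tool_rot: [1.177, 2.91, 0.004]
ft_force: [3.4, 3.2, 1.0]
grip_width: 0.598
grip_force: 20.0
```

Run:
```python
from h import *
s=get_state();print(s["time"],s["position"],s["ft_force"],s["torque"],s["grip_width"]*87,s["grip_force"])
```

```text
7.35 [0.50941855 0.17182242 0.19448518] [3.38348839 3.15352834 1.03290927] [ 0.55421623 -0.7029462   0.01117123] 52.04407469538141 20.000007734633982
```

Emit:
send_rows(rows=[{"hand": 46, "x": 0, "y": 0, "z": 0, "roll": 4}, {"hand": 46, "x": 0, "y": 0, "z": 0, "roll": 6}, {"hand": 46, "x": 0, "y": 0, "z": 0, "roll": 6}, {"hand": 46, "x": 0, "y": 0, "z": 0, "roll": 6}, {"hand": 46, "x": 0, "y": 0, "z": 0, "roll": 6}, {"hand": 46, "x": 0, "y": 0, "z": 0, "roll": 5}, {"hand": 46, "x": 0, "y": 0, "z": 0, "roll": 0}, {"hand": 46, "x": 0, "y": 0, "z": 0, "roll": 0}], force=35)

```text
time: 8.15
position: [0.5093, 0.1715, 0.194]
tool_rot: [0.306, 3.124, 0.003]
ft_force: [4.0, 3.6, 1.4]
grip_width: 0.593
grip_force: 35.0
```

```bash
cat > st.py <<'E'
from h import *
s=get_state();r=s["tool_rot"];print(round(s["time"],2),s["position"].round(4),s["ft_force"].round(1),s["torque"].round(2),"ty",round(np.degrees(2*np.arctan2(r[1],r[0]))-90,1),round(s["grip_width"]*87,1))
E
python3 st.py
python3 - <<'E'
from h import *
w=get_calibration("wrist"); print(proj("wrist",[[.508,.172,.151]],w))
cv2.imwrite("pics/w4.png",get_image("wrist"))
E
```

```text
8.15 [0.5093 0.1715 0.194 ] [4.  3.6 1.4] [ 0.77 -1.04  0.09] ty 78.8 51.6
[[326.86197071 288.97388848]]
```

View pics/w4.png

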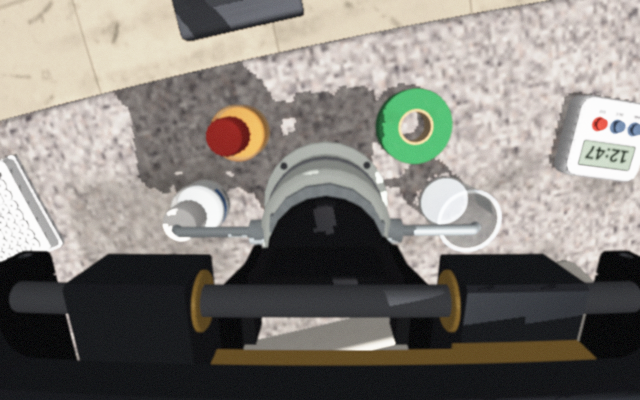

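The tubes are parallel to the closing line, with the tip at (475,230) over the beaker, so the knob points at the outlet. Now I'll press gently.

Emit:
send_rows(rows=[{"hand": 46, "x": 0, "y": 0, "z": -0.5, "roll": 0}, {"hand": 46, "x": 0, "y": 0, "z": -0.5, "roll": 0}, {"hand": 46, "x": 0, "y": 0, "z": -0.5, "roll": 0}, {"hand": 46, "x": 0, "y": 0, "z": -0.5, "roll": 0}, {"hand": 46, "x": 0, "y": 0, "z": -0.5, "roll": 0}, {"hand": 46, "x": 0, "y": 0, "z": -0.5, "roll": 0}, {"hand": 46, "x": 0, "y": 0, "z": -0.5, "roll": 0}, {"hand": 46, "x": 0, "y": 0, "z": 0, "roll": 0}])

```text
time: 9.0
position: [0.5094, 0.1715, 0.1905]
tool_rot: [0.306, 3.124, 0.003]
ft_force: [4.9, 3.5, -0.1]
grip_width: 0.592
grip_force: 35.0
```

```bash
python3 st.py
```

```text
9.0 [0.5094 0.1715 0.1905] [ 4.9  3.5 -0.1] [ 0.8  -1.16 -0.01] ty 78.8 51.5
```

Emit:
send_rows(rows=[{"hand": 46, "x": 0, "y": 0, "z": -0.5, "roll": 0}, {"hand": 46, "x": 0, "y": 0, "z": -0.5, "roll": 0}, {"hand": 46, "x": 0, "y": 0, "z": 0, "roll": 0}, {"hand": 46, "x": 0, "y": 0, "z": 0, "roll": 0}])

```text
time: 9.4
position: [0.5094, 0.1715, 0.1895]
tool_rot: [0.306, 3.124, 0.003]
ft_force: [5.2, 3.4, 2.0]
grip_width: 0.591
grip_force: 35.0
```

```bash
python3 st.py
```

```text
9.4 [0.5094 0.1715 0.1895] [5.2 3.4 2. ] [ 0.76 -1.1   0.  ] ty 78.8 51.4
```

Emit:
send_rows(rows=[{"hand": 46, "x": 0, "y": 0, "z": -0.5, "roll": 0}, {"hand": 46, "x": 0, "y": 0, "z": -0.5, "roll": 0}, {"hand": 46, "x": 0, "y": 0, "z": 0, "roll": 0}])

```text
time: 9.7
position: [0.5094, 0.1715, 0.1885]
tool_rot: [0.306, 3.124, 0.003]
ft_force: [5.1, 3.6, 0.4]
grip_width: 0.597
grip_force: 35.0
```

```bash
python3 st.py
```

```text
9.7 [0.5094 0.1715 0.1885] [5.1 3.6 0.4] [ 0.76 -1.12 -0.01] ty 78.8 51.9
```

Emit:
send_rows(rows=[{"hand": 46, "x": 0, "y": 0, "z": 0, "roll": 2}, {"hand": 46, "x": 0, "y": 0, "z": 0, "roll": 2}, {"hand": 46, "x": 0, "y": 0, "z": 0, "roll": 0}])

```text
time: 10.0
position: [0.5098, 0.1714, 0.1885]
tool_rot: [0.198, 3.132, 0.003]
ft_force: [6.1, 4.0, -1.2]
grip_width: 0.599
grip_force: 35.0
```

```bash
python3 st.py;  python3 - <<'E'
from h import *
a=get_image("side");cv2.imwrite("pics/s2.png",a)
b=cv2.resize(a[140:280,260:420],(640,560),interpolation=2);cv2.imwrite("pics/s2z.png",b)
E
```

```text
10.0 [0.5098 0.1714 0.1885] [ 6.1  4.  -1.2] [ 0.79 -1.24 -0.31] ty 82.8 52.1
```

View pics/s2z.png

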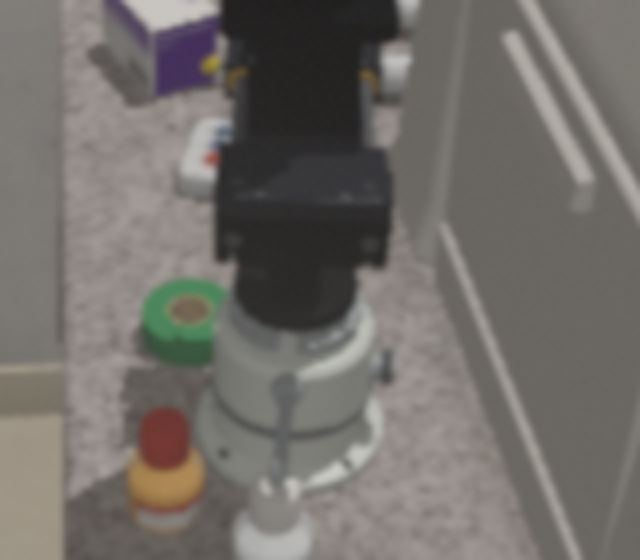

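The turn is stiff at 0.31 N m and the push is near zero, so the key is already in the slot. I'll go back to where it entered, then push home gently.

Emit:
send_rows(rows=[{"hand": 46, "x": 0, "y": 0, "z": 0, "roll": -2}, {"hand": 46, "x": 0, "y": 0, "z": 0, "roll": -2}, {"hand": 46, "x": 0, "y": 0, "z": -0.5, "roll": 0}, {"hand": 46, "x": 0, "y": 0, "z": -0.5, "roll": 0}, {"hand": 46, "x": 0, "y": 0, "z": 0, "roll": 0}])

```text
time: 10.55
position: [0.5093, 0.1716, 0.1873]
tool_rot: [0.306, 3.124, 0.003]
ft_force: [5.7, 3.6, 0.2]
grip_width: 0.594
grip_force: 35.0
```

```bash
python3 st.py
```

```text
10.55 [0.5093 0.1716 0.1873] [5.7 3.6 0.2] [ 0.83 -1.16 -0.04] ty 78.8 51.7
```

Emit:
send_rows(rows=[{"hand": 46, "x": 0, "y": 0, "z": -0.5, "roll": 0}, {"hand": 46, "x": 0, "y": 0, "z": -0.5, "roll": 0}, {"hand": 46, "x": 0, "y": 0, "z": -0.5, "roll": 0}, {"hand": 46, "x": 0, "y": 0, "z": -0.5, "roll": 0}, {"hand": 46, "x": 0, "y": 0, "z": -0.5, "roll": 0}, {"hand": 46, "x": 0, "y": 0, "z": 0, "roll": 0}])

```text
time: 11.15
position: [0.5093, 0.1716, 0.1856]
tool_rot: [0.305, 3.124, 0.002]
ft_force: [3.3, 2.7, 4.9]
grip_width: 0.594
grip_force: 35.0
```

```bash
python3 st.py
```

```text
11.15 [0.5093 0.1716 0.1856] [3.3 2.7 4.9] [ 0.75 -0.79 -0.07] ty 78.8 51.7
```

Emit:
send_rows(rows=[{"hand": 46, "x": 0, "y": 0, "z": -0.5, "roll": 0}, {"hand": 46, "x": 0, "y": 0, "z": -0.5, "roll": 0}, {"hand": 46, "x": 0, "y": 0, "z": 0, "roll": 0}])

```text
time: 11.45
position: [0.5095, 0.1717, 0.1855]
tool_rot: [0.305, 3.124, 0.001]
ft_force: [0.2, 1.8, 10.8]
grip_width: 0.593
grip_force: 35.0
```

```bash
python3 st.py
```

```text
11.45 [0.5095 0.1717 0.1855] [ 0.2  1.8 10.8] [ 0.53 -0.34 -0.02] ty 78.8 51.6
```

A hard stop is reached at about 11 N, 8.5 mm down, with no plate reaction on the way. I'll let go, then check the height by touching the bar top with closed fingertips. Home should read a TCP z of about 0.211.

Emit:
send_rows(rows=[{"hand": 46, "x": 0, "y": 0, "z": -0.4, "roll": 0}, {"hand": 46, "x": 0, "y": 0, "z": 0, "roll": 0}, {"hand": 46, "x": 0, "y": 0, "z": 0.8, "roll": 0}, {"hand": 70, "x": 0, "y": 0, "z": 0, "roll": 0}, {"hand": 70, "x": 0, "y": 0, "z": 0, "roll": 0}, {"hand": 87, "x": 0, "y": 0, "z": 0, "roll": 0}, {"hand": 87, "x": 0, "y": 0, "z": 10, "roll": 0}, {"hand": 87, "x": 0, "y": 0, "z": 30, "roll": 0}, {"hand": 40, "x": 0, "y": 0, "z": 15, "roll": 0}, {"hand": 0, "x": 0, "y": 0, "z": 0, "roll": 0}], force=10)

```text
time: 12.45
position: [0.5096, 0.1714, 0.2413]
tool_rot: [0.303, 3.122, 0.002]
ft_force: [0.6, 0.3, 0.6]
grip_width: 0.885
grip_force: 0.0
```

```bash
python3 st.py
python3 - <<'E'
from h import *
i=get_image("wrist");cv2.imwrite("pics/w5.png",i)
E
```

```text
12.45 [0.5096 0.1714 0.2413] [0.6 0.3 0.6] [ 0.15 -0.06 -0.02] ty 78.9 77.0
```

View pics/w5.png

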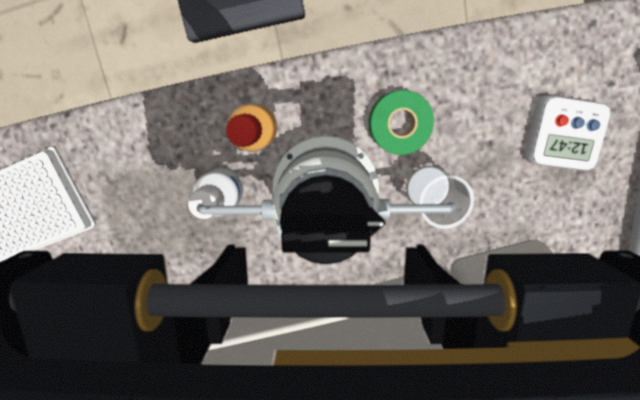

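The pointer nose (383,224) points at the beaker tube, whose tip is at (465,208), and everything else is undisturbed. Now I'll touch the top.

Emit:
send_rows(rows=[{"hand": 0, "x": 0, "y": 0, "z": 0, "roll": 0}, {"hand": 0, "x": 0, "y": 0, "z": 0, "roll": 0}, {"hand": 0, "x": 0, "y": 0, "z": 0, "roll": 0}, {"hand": 0, "x": 0, "y": 0, "z": 0, "roll": 0}, {"hand": 0, "x": 0, "y": 0, "z": 0, "roll": 0}, {"hand": 0, "x": 0, "y": 0, "z": 0, "roll": 0}, {"hand": 0, "x": 0, "y": 0, "z": 0, "roll": 0}, {"hand": 0, "x": 0, "y": 0, "z": 0, "roll": 0}, {"hand": 0, "x": 0, "y": 0, "z": -10, "roll": 0}, {"hand": 0, "x": 0, "y": 0, "z": -6, "roll": 0}])

```text
time: 13.5
position: [0.5081, 0.1707, 0.2217]
tool_rot: [-0.303, -3.126, 0.0]
ft_force: [-0.6, 0.2, 0.0]
grip_width: 0.02
grip_force: 0.0
```

Emit:
send_rows(rows=[{"hand": 0, "x": 0, "y": 0, "z": -4, "roll": 0}, {"hand": 0, "x": 0, "y": 0, "z": -3, "roll": 0}, {"hand": 0, "x": 0, "y": 0, "z": -1, "roll": 0}, {"hand": 0, "x": 0, "y": 0, "z": -1, "roll": 0}, {"hand": 0, "x": 0, "y": 0, "z": -1, "roll": 0}, {"hand": 0, "x": 0, "y": 0, "z": 0, "roll": 0}, {"hand": 0, "x": 0, "y": 0, "z": 0, "roll": 0}])

```text
time: 14.2
position: [0.5084, 0.171, 0.2129]
tool_rot: [0.303, 3.127, 0.0]
ft_force: [0.0, 0.7, 0.1]
grip_width: 0.004
grip_force: 0.0
```

Emit:
send_rows(rows=[{"hand": 0, "x": 0, "y": 0, "z": -0.5, "roll": 0}, {"hand": 0, "x": 0, "y": 0, "z": -0.5, "roll": 0}, {"hand": 0, "x": 0, "y": 0, "z": -0.5, "roll": 0}, {"hand": 0, "x": 0, "y": 0, "z": 0, "roll": 0}])

```text
time: 14.6
position: [0.5084, 0.171, 0.2112]
tool_rot: [0.303, 3.127, 0.0]
ft_force: [-0.5, -0.7, 0.9]
grip_width: 0.006
grip_force: 0.0
```

```bash
python3 st.py
```

```text
14.6 [0.5084 0.171  0.2112] [-0.5 -0.7  0.9] [ 0.16 -0.14 -0.04] ty 78.9 0.5
```

Emit:
send_rows(rows=[{"hand": 0, "x": 0, "y": 0, "z": -0.5, "roll": 0}, {"hand": 0, "x": 0, "y": 0, "z": -0.5, "roll": 0}, {"hand": 0, "x": 0, "y": 0, "z": -0.5, "roll": 0}, {"hand": 0, "x": 0, "y": 0, "z": 0, "roll": 0}])

```text
time: 15.0
position: [0.5086, 0.1711, 0.211]
tool_rot: [0.303, 3.126, -0.001]
ft_force: [-2.7, -1.5, 8.7]
grip_width: 0.004
grip_force: 4.4
```

```bash
python3 st.py
```

```text
15.0 [0.5086 0.1711 0.211 ] [-2.7 -1.5  8.7] [-0.2   0.53 -0.02] ty 78.9 0.4
```

The bar top stops hard at TCP z = 0.211, so it stands at 0.141 and the stem is at 10 mm, fully home. I'll retreat and check once more.

Emit:
send_rows(rows=[{"hand": 0, "x": 0, "y": 0, "z": 5, "roll": 0}, {"hand": 0, "x": 0, "y": 0, "z": 30, "roll": 0}, {"hand": 0, "x": 0, "y": 0, "z": 40, "roll": 0}, {"hand": 0, "x": -20, "y": -10, "z": 40, "roll": 0}, {"hand": 0, "x": -20, "y": -30, "z": 20, "roll": 0}, {"hand": 0, "x": 0, "y": -30, "z": 0, "roll": 0}, {"hand": 0, "x": 0, "y": 0, "z": 0, "roll": 0}, {"hand": 0, "x": 0, "y": 0, "z": 0, "roll": 0}])

```text
time: 15.8
position: [0.4683, 0.1004, 0.3447]
tool_rot: [0.306, 3.126, 0.0]
ft_force: [-0.5, 1.3, -0.2]
grip_width: 0.003
grip_force: 0.0
```

```bash
python3 st.py
python3 - <<'E'
from h import *
i=get_image("wrist");cv2.imwrite("pics/w6.png",i)
E
```

```text
15.8 [0.4683 0.1004 0.3447] [-0.5  1.3 -0.2] [ 0.13 -0.15 -0.02] ty 78.8 0.3
```

View pics/w6.png

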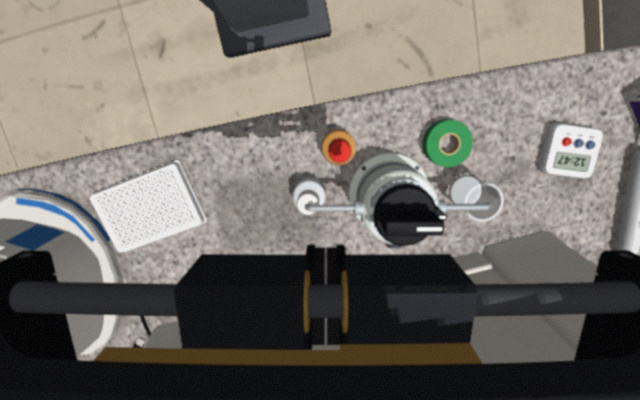

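The knob (405,215) points along the beaker's tube, and the beaker, bottle, tape and vial are all in place. I'll hand it in.

```bash
python3 -c "
from bench import close_job; print(close_job())"
```

```text
the job is handed in; nothing more can be done
None
```

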